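# Drop the reference disc into the reader's well and start the check

### The arm

A 6-joint arm with a two-finger parallel gripper is mounted at the origin on the work surface. World frame = base frame: x ahead of the robot, y to its left, z up, the work surface at z = 0. Lengths are in m, angles in rad, forces in N, time in s.
With the tool pointing down it reaches from about 0.35 to 0.925 m from the base axis. Payload 6.4 kg.
Tool frame: the origin (TCP) lies at the very end of the fingers, on their centre line; the grasp point (between the pads) lies env.grip_point_offset behind it (env.grip_point_offset is the distance from the TCP to the grasp point, in m); z points along the fingers, y is the direction in which the jaws open and shut (so a half turn about z gives the same grasp; the last joint's range is limited). The gripper opens to 94 mm and grips with 3 to 60 N. Pads are 16 mm wide; open, the fingers measure 119 mm over their backs; the gripper's body (75 mm by 177 mm) begins 78 mm behind the grasp point.
Start: joints at [1.158, 0.245, 1.558, -0, 1.339, -0.174], TCP at [0.154, 0.632, 0.205] pointing down, gripper open.
Joint ranges: [-3.13, 3.13], [-1.02, 2.26], [0.13, 2.54], [-0.95, 4.09], [0.21, 2.88], [-2.74, 2.74]. Speed limits (rad/s): [2.57, 2.57, 3.14, 3.14, 3.14, 3.14].

### API

Orientations are given as a unit quaternion [w, x, y, z].
In Python, from cell import env gives the robot as it stands.
- The arm moves only by the tool step_arm, never from a script. Its arguments are lists of equal length, an entry for each row: "delta_pos": the shift along the tool's x, y, z in mm, a list of three; "twist": the turn, a rotation vector about the tool's x, y, z in rad, a list of three. A call has 1 to 5 rows; each row is the pose to reach, as a shift and turn from the pose commanded when the call began, along the tool's axes at that moment; what a row does not reach only later rows make up. A row lasts 1/12 s, in which the tool goes at most 41.7 mm and 7.16 degrees, less where a joint would pass 70% of its speed; a pose out of reach is approached as far as the arm can. A call with a gripper value outside its range is refused whole. "hand" is the opening in per cent of the stroke, from 0 (shut) to 100 (fully open), set as the call begins (left out, the last holds). The fingers move at their own pace and stop on an object; "squeeze" is the grip in N (left out, the last holds). Time passes only in rows, so rows that repeat a pose let the fingers close. It gives the time, the measured TCP pose, the force and the opening at its end, in the units of the state.
- env.observe(): the state, without advancing time (a new reading comes with each control period).
- env.camera(name): name is "scene" or "top" or "wrist"; returns (picture, depth): 420x560x3 uint8, red, green, blue; 420x560 float32, m along the optical axis (not along the pixel's ray), 0 where there is no reading.
- env.camera_params(name): a dict with "intrinsics" (3x3 intrinsics, pixels), "dist_coeffs" ([k1, k2, p1, p2, k3] as OpenCV has them; the pictures are not rectified), "origin" and "rotation" of the camera in the world; the wrist camera has in their place "hand_eye" (4x4, takes a point from camera to tool coordinates, whose origin is the TCP and whose axes are the flange's). Camera axes: x right, y down, z forward; pixel columns grow to the right and rows downward; lengths in m; the calibration is good to about 2 mm. A picture is of the moment at which its call begins: read the wrist's pose just before it. camera_params takes no time and is no camera call.
- env.job_done(): hands the job in, once; it reports no verdict.
The state is a dict: "clock": time; "joint_positions": joint angles; "joint_vel": joint speeds; "tau": joint torques, N m; "eef_pos": TCP position; "orientation": TCP orientation; "contact_force": force on the tool from outside, world axes, zero at the start; "wrist_torque": the same for the moment, N m; "opening": finger opening in m.
Only numpy, scipy, OpenCV 4.12 (cv2) and the standard library are available. Lean on these libraries where they do the work, as an engineer would, in place of code of your own. Each camera call takes 0.05 s, during which the arm holds its last target.

### The job

Two steel pieces lie on the reader's deck beside its round well. Nudge the solid disc (not the ring) across the deck with closed fingers until it drops into the well and lies flat and flush, without gripping or lifting it. Then press the round start key fully down and let it come up again; never press the key before the disc is seated, and leave the ring and everything else where they are.

Things in the scene. Friction and masses are not known exactly. Their poses are not given: they have to be found in the camera images.
- reader: fixed benchtop reader: low white housing 250 (x) by 320 (y) mm, 44 mm high; on it a flat grey deck plate, top 60 mm above the bench, spanning x -50..120, y -150..150 mm. Origin: centre of the underside, z up. Along its -x side a control strip at x = -85 mm: flat display, oblong mains rocker (8 mm high, y = -90 mm), round start key (y = 85 mm)
- well (a point): centre of the mouth of the round well in the deck plate, level with the deck top (60 mm above the bench); axes as the reader's. The well is 44 mm across and 10 mm deep, with a flat dark floor and a plain sharp rim without any lip
- disc: solid steel reference disc, 40 mm across and 10 mm thick, 95 g, lying loose and flat on the deck, 60 to 90 mm from the well's centre on either side of it (towards +y or -y of the reader). Origin: centre of the underside, z along its axis. It slides freely; dropped in the well it lies flush with the deck
- ring: loose steel ring, 40 mm outside, 24 mm inside, 10 mm thick, lying flat on the deck on the other side of the well from the disc; to be left alone. Origin: centre of the underside
- key_top (a point): centre of the top of the start key, a round spring push key 24 mm across in a small black housing on the control strip, its top 66 mm above the bench when up; moves with the key, pressed straight down
- key (a joint): travel of the start key in m: 0 up, 0.006 fully down (about 4 N); springs back when released
- rack: white plastic tube rack 100 by 70 mm with capped tubes, 88 mm high, standing on the bench beyond the reader's +y end; bystander. Origin: centre of the underside
- bottle: white bottle 60 mm across, 140 mm high, standing on the bench beyond the reader's -y end; bystander. Origin: centre of the underside
- beaker: clear beaker 66 mm across, 85 mm high, standing on the bench beyond the reader's -y end; bystander. Origin: centre of the underside
There are look-alikes about, which are no part of the job. What is shaped like the disc but green or red is not meant.

How it is judged:
On the way, in this order (a step that is already met when the one before it is completed fails the run):
1. the disc lies flat in the well (z of disc in the frame of well below -0.008 m and horizontal distance between disc and well below 0.0035 m and angle between disc's own z axis and vertical below 0.06 rad), for 0.2 s.
2. the start key is pressed down (value of joint key above 0.0045 m), for 0.04 s.
At the end, for the whole second after the job is handed in: disc at rest in the well, underside over 8 mm below the deck, within 3.5 mm of the axis, tilt under 0.06 rad; key pressed at least 4.5 mm after that and up again (under 1.5 mm); ring within 12 mm, rack, bottle and beaker within 20 mm of their starts (all of step 1 and linear speed of disc below 0.02 m/s and value of joint key below 0.0015 m and distance of ring from where it was at the start of the episode below 0.012 m and distance of each of rack, bottle, beaker from where it was at the start of the episode below 0.02 m); the robot touches nothing.
It fails at once if the disc is lifted or tipped up off the deck (its centre more than 8 mm above where it lies on the deck) (z of disc in the frame of well above 0.008 m).
It fails at once if the disc is gripped or jammed hard (more than 35 N between the fingers and the disc) (contact force between the fingers and disc above 35 N).
It fails at once if the key is pressed (over 3 mm) while the disc is not seated (value of joint key above 0.003 m and not (z of disc in the frame of well below -0.008 m and horizontal distance between disc and well below 0.0035 m and angle between disc's own z axis and vertical below 0.06 rad)).
It fails at once if the ring is moved more than 12 mm (distance of ring from where it was at the start of the episode above 0.012 m).
It fails at once if the rack, bottle or beaker is moved more than 20 mm (distance of any of rack, bottle, beaker from where it was at the start of the episode above 0.02 m).
It also fails if it takes over 51 s, if anything falls off the work surface, if the arm or the gripper's body presses on something with over 40 N, if the wrist force passes 120 N, or if a joint passes its speed limit or range.

## Working session

There is one attempt and no reset: what is moved stays moved. The work goes in short steps, Python scripts to look and compute and a tool call to move; the robot and the scene stay as the last step left them, time stands still between calls to the robot, and variables do not carry over. Pictures are saved under pics/ and viewed, and the job is handed in when it is done.

Besides the shell and the picture viewer there is one more tool, called after "Request:" as name(argument=value, ...), one argument or row to a line, values as JSON. step_arm: Moves the arm, as the interface text tells. Its arguments: {"type":"object","properties":{"delta_pos":{"type":"array"},"twist":{"type":"array"},"hand":{"type":"number"},"squeeze":{"type":"number"}},"required":["delta_pos","twist"]}

```bash
mkdir -p pics; ls; python3 - <<'E'
from cell import env
import cv2,numpy as np
print(env.observe()); print(env.grip_point_offset)
for n in ("scene","top"):
    im,d=env.camera(n); cv2.imwrite(f"pics/{n}0.png",im[:,:,::-1]); np.savez(f"/tmp/{n}0.npz",im=im,d=d); print(n,env.camera_params(n))
print(env.camera_params("wrist"))
E
```

```text
pics
{'clock': 0.0, 'joint_positions': array([ 1.15788213e+00,  2.45795367e-01,  1.55901913e+00, -1.89264404e-05,
        1.33870986e+00, -1.74082123e-01]), 'joint_vel': array([ 1.39050152e-03, -3.88760162e-04,  3.87408200e-05, -5.04622138e-04,
        6.88828188e-05, -1.03632121e-03]), 'tau': array([-1.89880797e-03, -4.15842426e+01, -3.14601374e+01,  6.84174732e-02,
        3.33066168e-02, -1.35494283e-04]), 'eef_pos': array([0.15350819, 0.63098408, 0.20435459]), 'orientation': array([-2.70609698e-04,  1.19130200e-01,  9.92878171e-01, -9.27213355e-04]), 'contact_force': array([-0.54168557, -0.20212827,  0.48014491]), 'wrist_torque': array([-0.01579567,  0.0239873 ,  0.02626015]), 'opening': 0.09402153779885604}
0.0188
scene {'intrinsics': array([[381.49458024,   0.        , 277.23869961],
       [  0.        , 381.49458024, 208.45440541],
       [  0.        ,   0.        ,   1.        ]]), 'dist_coeffs': array([-0.03905832,  0.        ,  0.        ,  0.        ,  0.        ]), 'origin': array([ 1.07052828, -0.42601888,  0.70612333]), 'rotation': array([-0.37539005,  0.85776822,  0.
[... 323 characters left out ...]
5619, 1.08409518]), 'rotation': array([-0.01319656,  0.71722398, -0.69635317,  0.02253584])}
{'intrinsics': array([[302.79212843,   0.        , 280.44539962],
       [  0.        , 302.79212843, 208.66707471],
       [  0.        ,   0.        ,   1.        ]]), 'dist_coeffs': array([-0.0466553,  0.       ,  0.       ,  0.       ,  0.       ]), 'hand_eye': array([[ 1.17033679e-03, -9.70475861e-01, -2.41195426e-01,
         6.96534047e-02],
       [ 9.99999192e-01,  1.01607130e-03,  7.63958011e-04,
        -1.81690652e-04],
       [-4.96331058e-04, -2.41196125e-01,  9.70476266e-01,
        -1.78429094e-01],
       [ 0.00000000e+00,  0.00000000e+00,  0.00000000e+00,
         1.00000000e+00]])}
```

View pics/scene0.png

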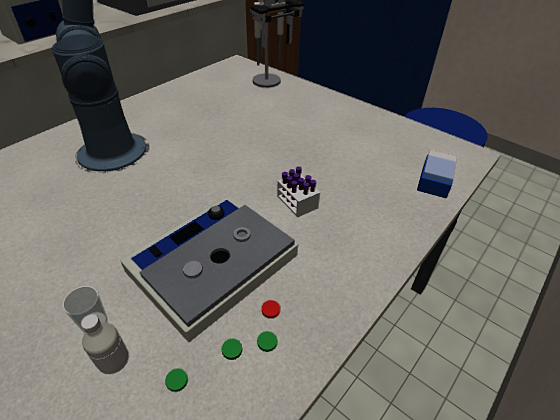

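View pics/top0.png

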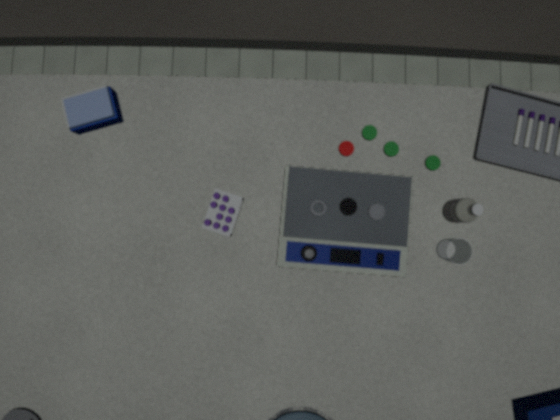

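Top view: the ring is at about (318,207), the well (348,206), the solid disc (377,212), the key (309,253) and the rocker (380,258). I'll measure them next.

```bash
cat > h.py <<'E'
import numpy as np,cv2
from scipy.spatial.transform import Rotation as R
from cell import env
def q2R(q): return R.from_quat([q[1],q[2],q[3],q[0]]).as_matrix()
def pose(name,st=None):
    p=env.camera_params(name)
    if name=="wrist":
        T=np.array(p["hand_eye"]); Rt=q2R(st["orientation"])
        return p,Rt@T[:3,:3],Rt@T[:3,3]+st["eef_pos"]
    return p,q2R(p["rotation"]),np.array(p["origin"])
def ray(name,uv,z,st=None):
    p,Rc,o=pose(name,st)
    n=cv2.undistortPoints(np.array(uv,float).reshape(-1,1,2),p["intrinsics"],p["dist_coeffs"]).reshape(-1,2)
    d=np.c_[n,np.ones(len(n))]@Rc.T
    return o+d*((z-o[2])/d[:,2])[:,None]
E
python3 - <<'E'
from h import *
f=np.load("/tmp/top0.npz");im=f["im"]
cv2.imwrite("pics/top_crop.png",cv2.resize(im[150:285,260:430,::-1],None,fx=4.5,fy=4.2,interpolation=cv2.INTER_CUBIC))
g=cv2.cvtColor(im,cv2.COLOR_RGB2HSV)
for n,uv,z in [("well",(348,206),.06),("disc",(377,212),.07),("ring",(318,207),.07),("key",(309,253),.066),("rocker",(380,258),.06)]:
    print(n,ray("top",[uv],z)[0], g[uv[1],uv[0]])
# deck corners
for uv in [(289,167),(411,177),(408,246),(284,240)]: print(ray("top",[uv],.06)[0])
f=np.load("/tmp/scene0.npz");im=f["im"]
for n,uv,z in [("well",(220,256),.06),("disc",(193,269),.07),("ring",(242,234),.07),("key",(216,211),.066)]:
    print(n,ray("scene",[uv],z)[0])
E
```

```text
well [ 0.62577431 -0.09537027  0.06      ] [137 105  17]
disc [ 0.61301691 -0.16380232  0.07      ] [96 15 87]
ring [ 0.62082992 -0.02181743  0.07      ] [96 19 67]
key [ 0.51088939 -0.00357688  0.066     ] [100   9  87]
rocker [ 0.50277193 -0.17585754  0.06      ] [75 19 27]
[0.71570112 0.0495225  0.06      ]
[ 0.70107627 -0.24890342  0.06      ]
[ 0.5332311  -0.24393158  0.06      ]
[0.53984683 0.05659665 0.06      ]
well [ 0.62848948 -0.09711267  0.06      ]
disc [ 0.61932891 -0.16373017  0.07      ]
ring [ 0.62472187 -0.0246363   0.07      ]
key [ 0.52047182 -0.01003663  0.066     ]
```

View pics/top_crop.png

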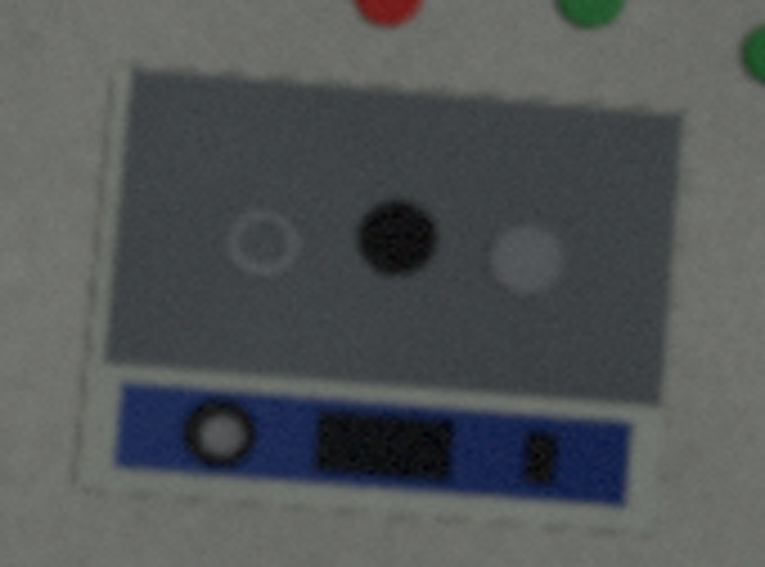

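Request:
step_arm(
  delta_pos=[
    [-28,-28,0],
    [-56,-56,0],
    [-84,-84,0],
    [-112,-112,0],
    [-140,-140,0],
  ],
  twist=[
    [0,0,0],
    [0,0,0],
    [0,0,0],
    [0,0,0],
    [0,0,0],
  ],
  hand=0,
)

```text
clock: 0.52
eef_pos: [0.2569, 0.4606, 0.2049]
orientation: [-0.0, 0.119, 0.993, -0.0]
contact_force: [0.8, -0.0, -0.2]
opening: 0.0642
```

Request:
step_arm(
  delta_pos=[
    [-28,-28,0],
    [-56,-56,0],
    [-84,-84,0],
    [-112,-112,0],
    [-140,-140,0],
  ],
  twist=[
    [0,0,0],
    [0,0,0],
    [0,0,0],
    [0,0,0],
    [0,0,0],
  ],
)

```text
clock: 0.93
eef_pos: [0.3598, 0.2915, 0.2052]
orientation: [-0.0, 0.119, 0.993, -0.0]
contact_force: [0.4, -0.6, -0.6]
opening: 0.0309
```

Request:
step_arm(
  delta_pos=[
    [-28,-28,0],
    [-56,-56,0],
    [-84,-84,0],
    [-112,-112,0],
    [-140,-140,0],
  ],
  twist=[
    [0,0,0],
    [0,0,0],
    [0,0,0],
    [0,0,0],
    [0,0,0],
  ],
)

```text
clock: 1.35
eef_pos: [0.4629, 0.1222, 0.2053]
orientation: [-0.0, 0.119, 0.993, 0.0]
contact_force: [0.7, 1.3, 0.1]
opening: 0.0007
```

Request:
step_arm(
  delta_pos=[
    [-28,-28,0],
    [-56,-56,0],
    [-84,-84,0],
    [-112,-112,0],
    [-140,-140,0],
  ],
  twist=[
    [0,0,0],
    [0,0,0],
    [0,0,0],
    [0,0,0],
    [0,0,0],
  ],
)

```text
clock: 1.77
eef_pos: [0.5658, -0.0469, 0.205]
orientation: [-0.0, 0.119, 0.993, 0.0]
contact_force: [-0.0, 0.9, -0.2]
opening: 0.0006
```

Request:
step_arm(
  delta_pos=[
    [-28,-28,0],
    [-56,-56,0],
    [-71,-61,0],
    [-71,-61,0],
    [-71,-61,0],
  ],
  twist=[
    [0,0,0],
    [0,0,0],
    [0,0,0],
    [0,0,0],
    [0,0,0],
  ],
)

```text
clock: 2.18
eef_pos: [0.6196, -0.1212, 0.2045]
orientation: [-0.001, 0.119, 0.993, 0.0]
contact_force: [0.6, -0.1, 0.0]
opening: 0.0003
```

```bash
python3 - <<'E'
from h import *
st=env.observe(); im,d=env.camera("wrist")
np.savez("/tmp/w1.npz",im=im,d=d,p=st["eef_pos"],q=st["orientation"])
cv2.imwrite("pics/w1.png",im[:,:,::-1])
E
```

```text
(no output)
```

View pics/w1.png

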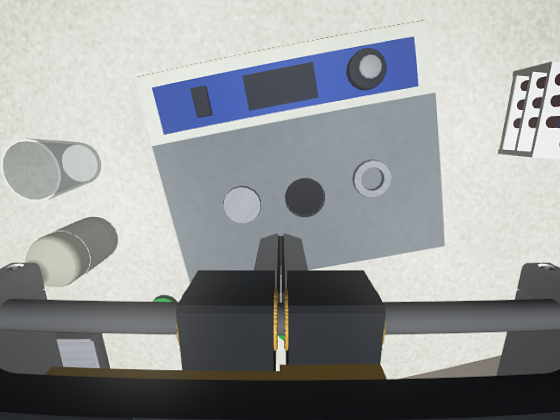

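The disc at (242,204), well (305,197), ring (372,178) and key (370,67) are all clear of the fingers. I'll fit ellipses to them.

```bash
python3 - <<'E'
from h import *
f=np.load("/tmp/w1.npz");im=f["im"];st=dict(eef_pos=f["p"],orientation=f["q"])
g=cv2.cvtColor(im,cv2.COLOR_RGB2GRAY).astype(int)
print(g[204,215:270:3],g[197,280:330:3],g[67,345:395:3])
P={}
for n,uv,z,r,fn in [("well",(305,197),.06,30,lambda x:x<85),("disc",(242,204),.07,30,lambda x:x>145),("ring",(372,178),.07,30,lambda x:x>145),("key",(370,67),.066,20,lambda x:x>140)]:
    m=np.zeros(g.shape,np.uint8);cv2.circle(m,uv,r,255,-1); m[~fn(g)]=0
    c=max(cv2.findContours(m,0,cv2.CHAIN_APPROX_NONE)[0],key=cv2.contourArea)
    c=cv2.convexHull(c).reshape(-1,2)
    w=ray("wrist",c,z,st)[:,:2].astype(np.float32)
    (ctr,ax,_)=cv2.fitEllipse(w*1000)
    (c2,r2)=cv2.minEnclosingCircle(w*1000)
    P[n]=np.array(ctr); print(n,np.round(ctr,1),np.round(ax,1),np.round(c2,1),round(2*r2,1))
v=P["well"]-P["disc"];print("disc->well",v,np.linalg.norm(v)); print("ring-well",P["ring"]-P["well"],"key-well",P["key"]-P["well"])
c=ray("wrist",[(155,144),(436,94),(444,245)],.06,st)*1000;print(c, np.linalg.norm(c[1]-c[0]),np.linalg.norm(c[1]-c[2]))
E
```

```text
[149 148 147 186 179 182 182 183 187 186 188 187 183 186 181 117 148 149
 148] [147 148  63  66  65  65  65  64  65  65  66  65  65  64  66 146 151] [108  58  78  76  72 173 184 182 181 176 171 167 110  71  99  99 100]
well [623.6 -95.1] [42.7 42.7] [623.6 -95. ] 43.0
disc [ 613.3 -161.7] [63.2 65.8] [ 613.3 -161.7] 65.8
ring [618.5 -22.2] [61.  65.2] [618.5 -22.3] 65.2
key [509.2  -4. ] [20.8 21.3] [509.1  -3.9] 21.5
disc->well [10.22296143 66.56373596] 67.34418969384384
ring-well [-5.04504395 72.86356926] key-well [-114.38388062   91.11449218]
[[ 530.17561926 -235.39172338   60.        ]
 [ 549.76378524   59.86231913   60.        ]
 [ 715.9601789    49.18691477   60.        ]] 295.9031021596179 166.53890092952906
```

```bash
python3 - <<'E'
from h import *
f=np.load("/tmp/w1.npz");im=f["im"];st=dict(eef_pos=f["p"],orientation=f["q"])
g=cv2.GaussianBlur(cv2.cvtColor(im,cv2.COLOR_RGB2GRAY),(3,3),0).astype(int)
P={"well":np.array([623.6,-95.1])}
for n,uv,z,r in [("disc",(242,204),.07,26),("ring",(372,178),.07,26)]:
    m=np.zeros(g.shape,np.uint8);cv2.circle(m,uv,r,255,-1); m[g<165]=0
    c=max(cv2.findContours(m,0,cv2.CHAIN_APPROX_NONE)[0],key=cv2.contourArea)
    c=cv2.convexHull(c).reshape(-1,2)
    w=ray("wrist",c,z,st)[:,:2].astype(np.float32)
    (ctr,ax,_)=cv2.fitEllipse(w*1000); P[n]=np.array(ctr); print(n,np.round(ctr,1),np.round(ax,1))
v=P["well"]-P["disc"];print(v,np.linalg.norm(v),np.degrees(np.arctan2(v[0],v[1])))
E
```

```text
disc [ 613.9 -162.5] [38.2 38.4]
ring [618.9 -21.7] [37.4 37.7]
[ 9.68581543 67.38928833] 68.08179787705652 8.17906802703216
```

Request:
step_arm(
  delta_pos=[
    [-3,-31,0],
    [-6,-62,20],
    [-9,-94,50],
    [-9,-94,90],
    [-9,-94,110],
  ],
  twist=[
    [0,0,-0.032],
    [0,0,-0.064],
    [0,0,-0.096],
    [0,0,-0.096],
    [0,0,-0.096],
  ],
  squeeze=20,
)

```text
clock: 2.65
eef_pos: [0.6034, -0.2134, 0.0913]
orientation: [-0.003, 0.072, 0.997, 0.001]
contact_force: [-1.0, 0.6, -1.1]
opening: 0.0004
```

Request:
step_arm(
  delta_pos=[
    [0,0,10],
    [0,0,20],
    [0,0,25],
    [0,0,28],
    [0,0,28],
  ],
  twist=[
    [0,0,0],
    [0,0,0],
    [0,0,0],
    [0,0,0],
    [0,0,0],
  ],
)

```text
clock: 3.07
eef_pos: [0.6071, -0.2142, 0.0684]
orientation: [0.001, 0.071, 0.997, -0.0]
contact_force: [0.5, 1.1, 0.8]
opening: 0.0007
```

```bash
python3 - <<'E'
from h import *
st=env.observe(); im,d=env.camera("wrist");print(st["eef_pos"],st["contact_force"],q2R(st["orientation"]).round(4))
cv2.imwrite("pics/w2.png",im[:,:,::-1])
im,d=env.camera("scene");cv2.imwrite("pics/s2.png",cv2.resize(im[150:350,100:330,::-1],None,fx=3,fy=3))
E
```

```text
[ 0.60711546 -0.21422515  0.06838298] [0.48530862 1.06841238 0.78336975] [[-9.899e-01  1.414e-01  1.300e-03]
 [ 1.414e-01  9.899e-01 -7.000e-04]
 [-1.400e-03 -5.000e-04 -1.000e+00]]
```

View pics/w2.png

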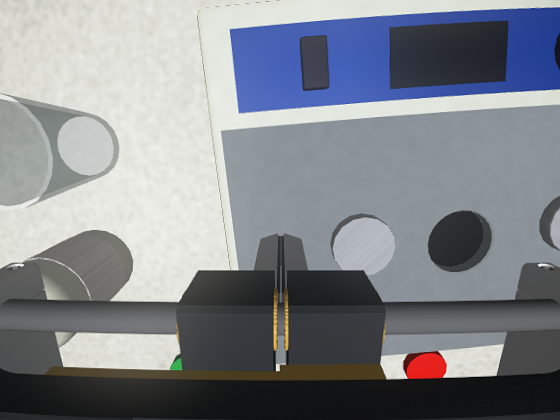

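View pics/s2.png

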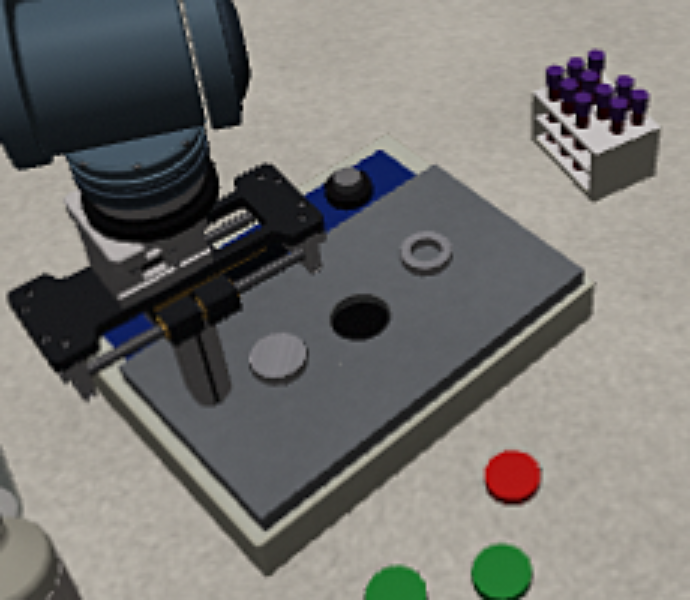

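```bash
cat > meas.py <<'E'
from h import *
def fit(im,st,uv,z,r,fn):
    g=cv2.GaussianBlur(cv2.cvtColor(im,cv2.COLOR_RGB2GRAY),(3,3),0).astype(int)
    m=np.zeros(g.shape,np.uint8);cv2.circle(m,uv,r,255,-1); m[~fn(g)]=0
    m=cv2.morphologyEx(m,cv2.MORPH_OPEN,np.ones((3,3)))
    c=max(cv2.findContours(m,0,cv2.CHAIN_APPROX_NONE)[0],key=cv2.contourArea)
    c=cv2.convexHull(c).reshape(-1,2)
    w=ray("wrist",c,z,st)[:,:2].astype(np.float32)
    ctr,ax,_=cv2.fitEllipse(w*1000); return np.array(ctr),np.array(ax)
def tool(st,xy,z):
    return q2R(st["orientation"]).T@(np.array([xy[0],xy[1],z*1000])-st["eef_pos"]*1000)
E
python3 - <<'E'
from meas import *
im=cv2.imread("pics/w2.png")[:,:,::-1];st=env.observe()
for n,uv,z,r,fn in [("disc",(363,245),.07,36,lambda g:g>165),("well",(459,241),.06,38,lambda g:g<95)]:
    c,a=fit(im,st,uv,z,r,fn);print(n,c.round(1),a.round(1),tool(st,c,z).round(1))
E
```

```text
disc [ 614.1 -162.9] [38.3 38.5] [ 0.7 52.2 -1.1]
well [623.8 -96.4] [43.1 43.4] [  0.5 119.4   8.8]
```

Request:
step_arm(
  delta_pos=[
    [0,4,2],
    [0,8,3.5],
    [0,12,3.5],
    [0,15,3.5],
    [0,17,3.5],
  ],
  twist=[
    [0,0,0],
    [0,0,0],
    [0,0,0],
    [0,0,0],
    [0,0,0],
  ],
)

```text
clock: 3.58
eef_pos: [0.609, -0.1971, 0.064]
orientation: [0.0, 0.071, 0.997, 0.0]
contact_force: [0.8, 0.0, 0.4]
opening: 0.0004
```

Request:
step_arm(
  delta_pos=[
    [0,2,0],
    [0,4,0],
    [0,6,0],
    [0,8,0],
    [0,10,0],
  ],
  twist=[
    [0,0,0],
    [0,0,0],
    [0,0,0],
    [0,0,0],
    [0,0,0],
  ],
)

```text
clock: 4.0
eef_pos: [0.6103, -0.1878, 0.064]
orientation: [0.0, 0.071, 0.997, -0.0]
contact_force: [-0.7, -0.7, -0.9]
opening: 0.0005
```

Request:
step_arm(
  delta_pos=[
    [0,2,0],
    [0,4,0],
    [0,6,0],
    [0,8,0],
    [0,10,0],
  ],
  twist=[
    [0,0,0],
    [0,0,0],
    [0,0,0],
    [0,0,0],
    [0,0,0],
  ],
)

```text
clock: 4.42
eef_pos: [0.6118, -0.1777, 0.064]
orientation: [0.0, 0.071, 0.997, -0.0]
contact_force: [-0.8, -0.5, -0.1]
opening: 0.0001
```

```bash
python3 - <<'E'
from meas import *
st=env.observe(); im,d=env.camera("wrist");print(st["eef_pos"],st["contact_force"])
cv2.imwrite("pics/w3.png",im[:,:,::-1])
c,a=fit(im,st,(340,245),.07,40,lambda g:g>165);print(c,a,tool(st,c,.07))
E
```

```text
[ 0.61176404 -0.1777361   0.06399494] [-0.82580765 -0.5111639  -0.08240565]
[ 614.51904297 -147.95635986] [34.86182404 37.62308502] [ 1.51113553 29.86823206 -6.00741926]
```

View pics/w3.png

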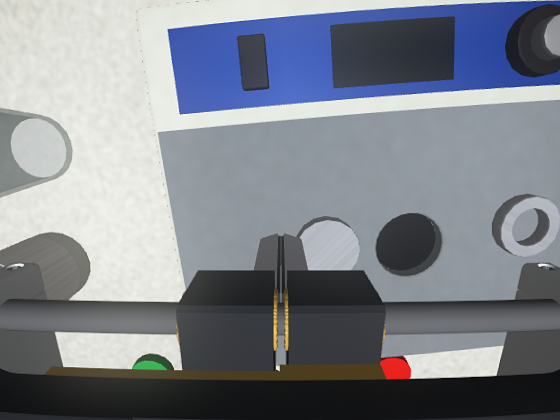

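The fingers are touching the disc and it is sliding straight: disc at about (328,247), well at (409,244).

Request:
step_arm(
  delta_pos=[
    [0,2,0],
    [0,4,0],
    [0,6,0],
    [0,8,0],
    [0,10,0],
  ],
  twist=[
    [0,0,0],
    [0,0,0],
    [0,0,0],
    [0,0,0],
    [0,0,0],
  ],
)

```text
clock: 4.88
eef_pos: [0.6132, -0.1678, 0.064]
orientation: [0.0, 0.071, 0.997, -0.0]
contact_force: [-0.0, -0.6, -0.3]
opening: 0.0005
```

Request:
step_arm(
  delta_pos=[
    [0,2,0],
    [0,4,0],
    [0,6,0],
    [0,8,0],
    [0,10,0],
  ],
  twist=[
    [0,0,0],
    [0,0,0],
    [0,0,0],
    [0,0,0],
    [0,0,0],
  ],
)

```text
clock: 5.3
eef_pos: [0.6146, -0.1579, 0.064]
orientation: [0.0, 0.071, 0.997, -0.0]
contact_force: [-0.4, -0.2, 0.8]
opening: 0.0005
```

```bash
python3 - <<'E'
from meas import *
st=env.observe(); im,d=env.camera("wrist");print(st["eef_pos"],st["contact_force"])
cv2.imwrite("pics/w4.png",im[:,:,::-1])
E
```

```text
[ 0.61462542 -0.15791633  0.0639954 ] [-0.43924584 -0.23856722  0.77103508]
```

View pics/w4.png

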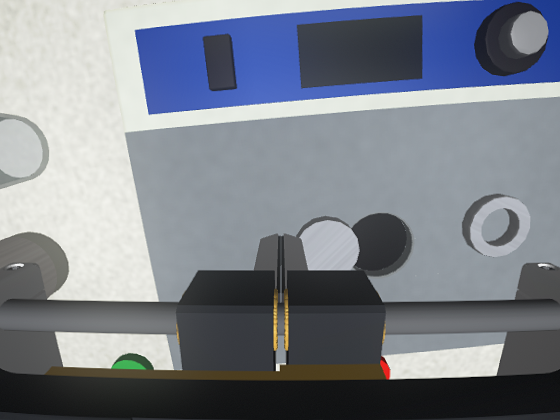

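The disc now overlaps the well's near rim and is well aligned: disc (328,246), well (380,243).

Request:
step_arm(
  delta_pos=[
    [0,2,0],
    [0,4,0],
    [0,6,0],
    [0,8,0],
    [0,10,0],
  ],
  twist=[
    [0,0,0],
    [0,0,0],
    [0,0,0],
    [0,0,0],
    [0,0,0],
  ],
)

```text
clock: 5.77
eef_pos: [0.6161, -0.1481, 0.064]
orientation: [0.0, 0.071, 0.997, -0.0]
contact_force: [-0.2, -1.4, 0.6]
opening: 0.0006
```

Request:
step_arm(
  delta_pos=[
    [0,1.5,0],
    [0,3,0],
    [0,4.5,0],
    [0,6,0],
    [0,7.5,0],
  ],
  twist=[
    [0,0,0],
    [0,0,0],
    [0,0,0],
    [0,0,0],
    [0,0,0],
  ],
)

```text
clock: 6.18
eef_pos: [0.6171, -0.1407, 0.0639]
orientation: [0.0, 0.071, 0.997, -0.0]
contact_force: [-0.5, -0.9, 1.1]
opening: 0.0003
```

```bash
python3 - <<'E'
from meas import *
st=env.observe(); im,d=env.camera("wrist");print(st["eef_pos"],st["contact_force"])
cv2.imwrite("pics/w5.png",im[:,:,::-1])
E
```

```text
[ 0.61708563 -0.14065712  0.06394668] [-0.46209418 -0.86735643  1.05295684]
```

View pics/w5.png

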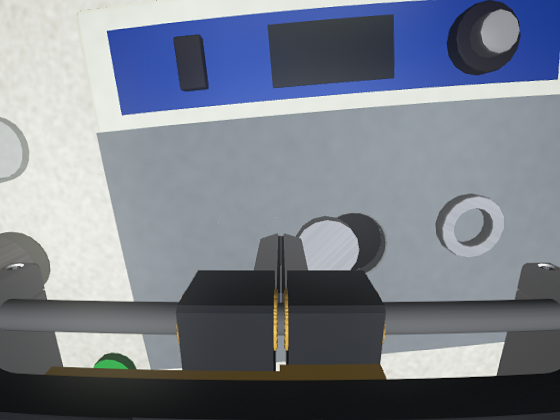

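Request:
step_arm(
  delta_pos=[
    [0,1.5,0],
    [0,3,0],
    [0,4.5,0],
    [0,6,0],
    [0,7.5,0],
  ],
  twist=[
    [0,0,0],
    [0,0,0],
    [0,0,0],
    [0,0,0],
    [0,0,0],
  ],
)

```text
clock: 6.65
eef_pos: [0.6182, -0.1332, 0.064]
orientation: [0.0, 0.071, 0.997, -0.0]
contact_force: [-0.4, -1.9, 1.6]
opening: 0.0005
```

```bash
python3 - <<'E'
from meas import *
st=env.observe(); im,d=env.camera("wrist");print(st["eef_pos"],st["contact_force"])
cv2.imwrite("pics/w6.png",im[:,:,::-1])
E
```

```text
[ 0.6181609  -0.13323436  0.06399347] [-0.3557562  -1.87627144  1.63856644]
```

View pics/w6.png

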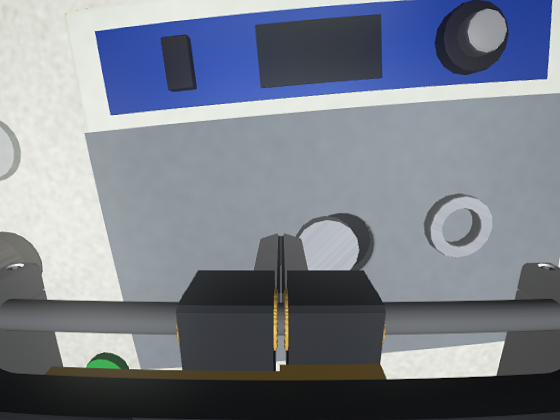

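Request:
step_arm(
  delta_pos=[
    [0,1,0],
    [0,2,0],
    [0,3,0],
    [0,4,0],
    [0,5,0],
  ],
  twist=[
    [0,0,0],
    [0,0,0],
    [0,0,0],
    [0,0,0],
    [0,0,0],
  ],
)

```text
clock: 7.12
eef_pos: [0.619, -0.1285, 0.0642]
orientation: [0.0, 0.071, 0.997, -0.0]
contact_force: [-0.7, -0.4, 1.8]
opening: 0.0007
```

```bash
python3 - <<'E'
from meas import *
st=env.observe(); im,d=env.camera("wrist");print(st["eef_pos"],st["contact_force"])
cv2.imwrite("pics/w7.png",im[:,:,::-1])
E
```

```text
[ 0.61902426 -0.12848252  0.06418925] [-0.67388841 -0.38553779  1.80156896]
```

View pics/w7.png

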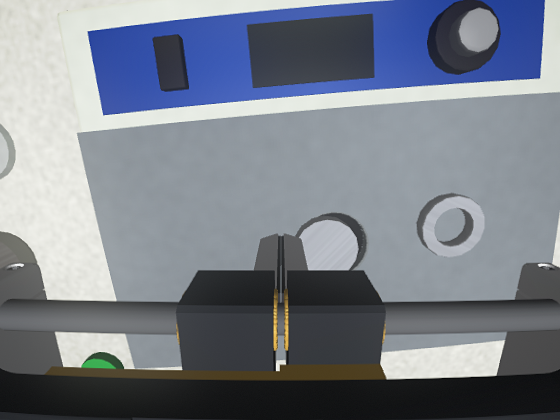

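Request:
step_arm(
  delta_pos=[
    [0,0.7,0],
    [0,1.4,0],
    [0,2.1,0],
    [0,2.8,0],
    [0,3.5,0],
  ],
  twist=[
    [0,0,0],
    [0,0,0],
    [0,0,0],
    [0,0,0],
    [0,0,0],
  ],
)

```text
clock: 7.58
eef_pos: [0.6189, -0.1245, 0.0635]
orientation: [-0.0, 0.071, 0.997, 0.0]
contact_force: [0.2, -0.7, -0.3]
opening: 0.0007
```

```bash
python3 - <<'E'
from meas import *
st=env.observe(); im,d=env.camera("wrist");print(st["eef_pos"],st["contact_force"])
cv2.imwrite("pics/w8.png",cv2.resize(im[160:300,220:480,::-1],None,fx=3,fy=3))
im,d=env.camera("scene");cv2.imwrite("pics/s8.png",cv2.resize(im[200:320,130:300,::-1],None,fx=4,fy=4))
E
```

```text
[ 0.61893113 -0.12449157  0.06345875] [ 0.1874511  -0.73731959 -0.26942922]
```

View pics/w8.png

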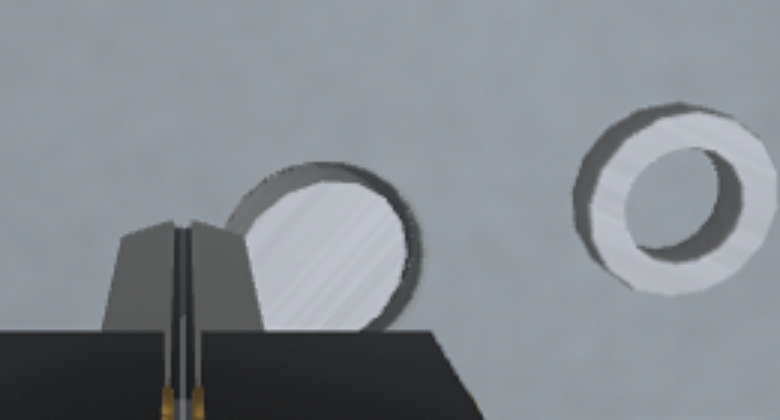

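View pics/s8.png

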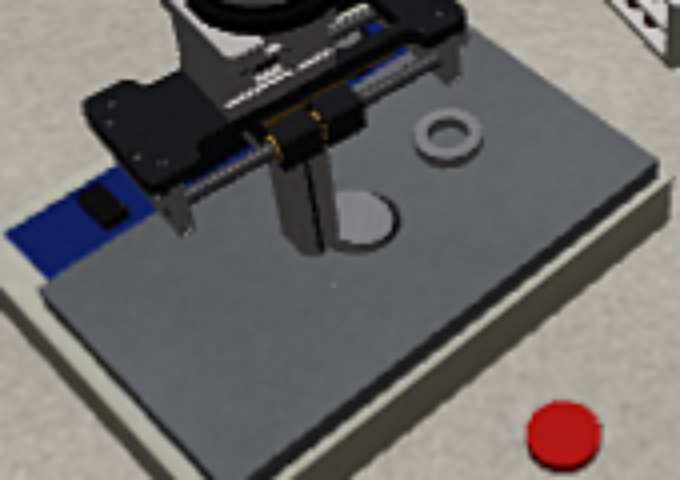

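Request:
step_arm(
  delta_pos=[
    [0,-4,0],
    [0,-10,0],
    [0,-20,-20],
    [0,-30,-50],
    [0,-40,-80],
  ],
  twist=[
    [0,0,0],
    [0,0,0],
    [0,0,0],
    [0,0,0],
    [0,0,0],
  ],
)

```text
clock: 8.1
eef_pos: [0.6124, -0.1649, 0.1435]
orientation: [-0.002, 0.071, 0.997, 0.001]
contact_force: [1.2, -0.7, 0.3]
opening: 0.0005
```

Request:
step_arm(
  delta_pos=[
    [-10,0,-10],
    [-20,10,-20],
    [-30,20,-20],
    [-30,20,-20],
  ],
  twist=[
    [0,0,0],
    [0,0,0],
    [0,0,0],
    [0,0,0],
  ],
)

```text
clock: 8.43
eef_pos: [0.6476, -0.1482, 0.1642]
orientation: [0.001, 0.071, 0.997, 0.0]
contact_force: [0.1, 0.6, 0.1]
opening: 0.0004
```

```bash
python3 - <<'E'
from meas import *
st=env.observe(); im,d=env.camera("wrist");print(st["eef_pos"],st["contact_force"])
cv2.imwrite("pics/w9.png",im[:,:,::-1])
np.savez("/tmp/w9.npz",im=im,d=d,p=st["eef_pos"],q=st["orientation"])
im,d=env.camera("scene");cv2.imwrite("pics/s9.png",cv2.resize(im[200:320,130:300,::-1],None,fx=4,fy=4))
E
```

```text
[ 0.64763096 -0.14815531  0.16418489] [0.12168646 0.58759713 0.07736371]
```

View pics/w9.png

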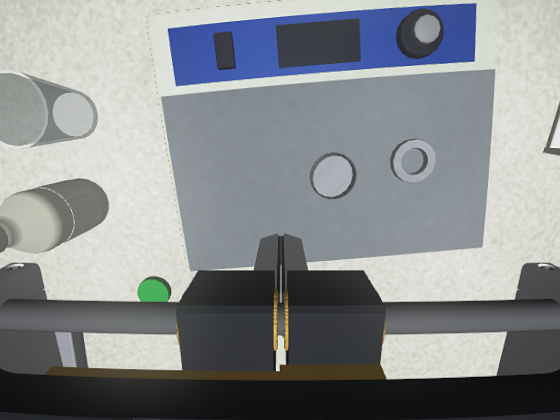

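View pics/s9.png

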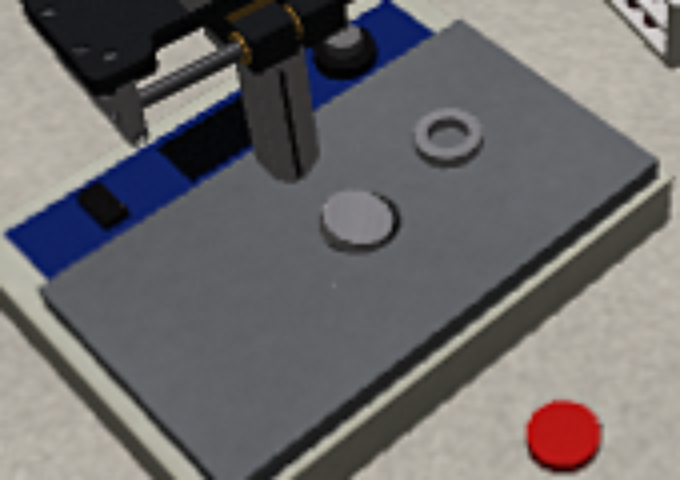

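The disc is in the well's mouth at wrist (333,176), but the scene view shows its near wall, so it may still be tilted. I'll check the depth.

```bash
python3 - <<'E'
from meas import *
f=np.load("/tmp/w9.npz");im=f["im"];d=f["d"];st=dict(eef_pos=f["p"],orientation=f["q"])
cv2.imwrite("pics/w9c.png",cv2.resize(im[140:215,290:375,::-1],None,fx=8,fy=7.5,interpolation=cv2.INTER_CUBIC))
p,Rc,o=pose("wrist",st)
v,u=np.mgrid[130:230,280:450]; uv=np.c_[u.ravel(),v.ravel()].astype(float)
n=cv2.undistortPoints(uv.reshape(-1,1,2),p["intrinsics"],p["dist_coeffs"]).reshape(-1,2)
X=(np.c_[n,np.ones(len(n))]*d[v.ravel(),u.ravel()][:,None])@Rc.T+o
g=cv2.cvtColor(im,cv2.COLOR_RGB2GRAY)[v.ravel(),u.ravel()]
def plane(m):
    A=np.c_[X[m,:2]-X[m,:2].mean(0),np.ones(m.sum())];c=np.linalg.lstsq(A,X[m,2],rcond=None)[0];return c.round(4),X[m].mean(0).round(4),m.sum()
r=np.hypot(uv[:,0]-333,uv[:,1]-176)
print("disc",plane((r<16)&(d[v.ravel(),u.ravel()]>0)))
print("deck",plane((r>30)&(r<45)&(d[v.ravel(),u.ravel()]>0)))
c,a=fit(im,st,(333,176),.065,25,lambda g:g>165);print("disc",c,a)
c,a=fit(im,st,(412,160),.07,26,lambda g:g>165);print("ring",c,a)
E
```

```text
disc (array([-0.1651, -0.247 ,  0.0641]), array([ 0.6234, -0.0955,  0.0641]), np.int64(788))
deck (array([-0.0013,  0.0001,  0.0591]), array([ 0.6246, -0.0949,  0.0591]), np.int64(3517))
disc [623.1673584  -96.38827515] [33.22246933 36.96541214]
ring [618.71704102 -21.91675568] [36.57462692 37.07736969]
```

View pics/w9c.png

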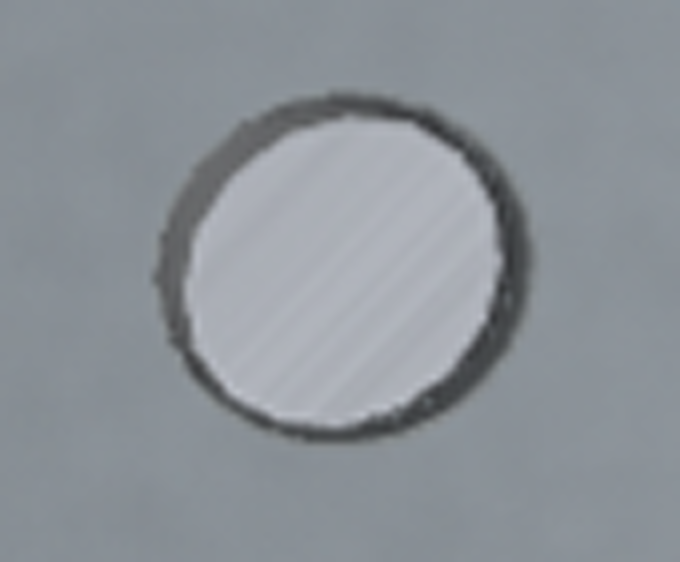

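The disc is hung up: about 0.29 rad of tilt, with its (-x,-y) edge on the rim. The ring hasn't moved. The remedy is a gentle nudge along (+0.556,+0.831) from the high side, so I'll turn the tool to line up with that.

Request:
step_arm(
  delta_pos=[
    [12,2,0],
    [25,4,0],
    [38,6,20],
    [50,8,45],
    [50,8,64],
  ],
  twist=[
    [0,0,0.11],
    [0,0,0.22],
    [0,0,0.33],
    [0,0,0.44],
    [0,0,0.447],
  ],
)

```text
clock: 8.95
eef_pos: [0.5945, -0.1329, 0.097]
orientation: [-0.002, 0.292, 0.956, 0.0]
contact_force: [-0.0, 0.9, -1.3]
opening: 0.0002
```

Request:
step_arm(
  delta_pos=[
    [0,0,15],
    [0,0,28],
    [0,0,34],
    [0,0,35],
    [0,0,35],
  ],
  twist=[
    [0,0,0],
    [0,0,0],
    [0,0,0],
    [0,0,0],
    [0,0,0],
  ],
)

```text
clock: 9.37
eef_pos: [0.5978, -0.1341, 0.0647]
orientation: [-0.0, 0.291, 0.957, -0.0]
contact_force: [-0.0, -0.3, 0.2]
opening: 0.0002
```

```bash
python3 - <<'E'
from meas import *
st=env.observe(); im,d=env.camera("wrist");print(st["eef_pos"],st["contact_force"])
cv2.imwrite("pics/w10.png",im[:,:,::-1]);print(tool(st,(623.8,-96),.06),q2R(st["orientation"])[:,1])
E
```

```text
[ 0.59775081 -0.13407979  0.06472757] [-0.02202331 -0.32356747  0.24351387]
[-0.46969612 46.13550002  4.71970832] [ 5.56214758e-01  8.31038577e-01 -1.65330740e-04]
```

View pics/w10.png

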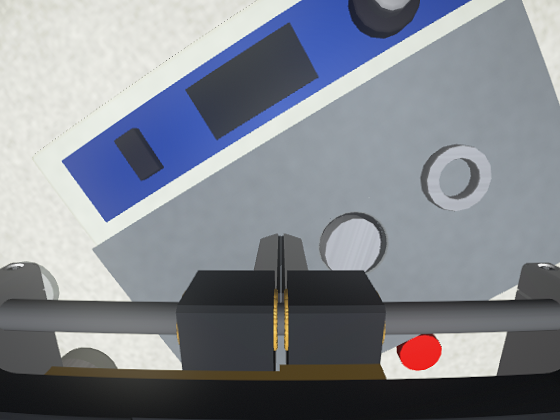

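Request:
step_arm(
  delta_pos=[
    [0,3,0],
    [0,6,0],
    [0,9,0],
    [0,11,0],
    [0,12,0],
  ],
  twist=[
    [0,0,0],
    [0,0,0],
    [0,0,0],
    [0,0,0],
    [0,0,0],
  ],
)

```text
clock: 9.83
eef_pos: [0.6049, -0.1237, 0.0653]
orientation: [0.0, 0.29, 0.957, -0.0]
contact_force: [0.0, 0.5, -0.3]
opening: 0.0007
```

Request:
step_arm(
  delta_pos=[
    [0,0.8,0],
    [0,1.6,0],
    [0,2.4,0],
    [0,3.2,0],
    [0,4,0],
  ],
  twist=[
    [0,0,0],
    [0,0,0],
    [0,0,0],
    [0,0,0],
    [0,0,0],
  ],
)

```text
clock: 10.25
eef_pos: [0.6067, -0.1207, 0.0649]
orientation: [-0.0, 0.291, 0.957, 0.0]
contact_force: [-0.9, 1.0, 0.7]
opening: 0.0003
```

```bash
python3 - <<'E'
from meas import *
st=env.observe(); im,d=env.camera("wrist");print(st["eef_pos"],st["contact_force"])
cv2.imwrite("pics/w11.png",cv2.resize(im[160:300,220:480,::-1],None,fx=3,fy=3))
E
```

```text
[ 0.60673614 -0.12065532  0.06494456] [-0.90169932  1.04411341  0.67259977]
```

View pics/w11.png

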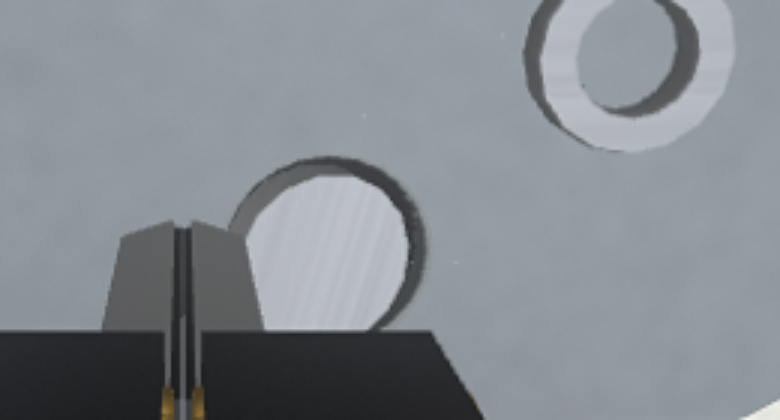

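Request:
step_arm(
  delta_pos=[
    [0,0.6,0],
    [0,1.2,0],
    [0,1.8,0],
    [0,2.4,0],
    [0,3,0],
  ],
  twist=[
    [0,0,0],
    [0,0,0],
    [0,0,0],
    [0,0,0],
    [0,0,0],
  ],
)

```text
clock: 10.72
eef_pos: [0.6084, -0.1182, 0.065]
orientation: [-0.0, 0.291, 0.957, -0.0]
contact_force: [-0.3, 0.2, 0.4]
opening: 0.0004
```

```bash
python3 - <<'E'
from meas import *
st=env.observe(); im,d=env.camera("wrist");print(st["eef_pos"],st["contact_force"])
cv2.imwrite("pics/w12.png",cv2.resize(im[160:300,220:480,::-1],None,fx=3,fy=3))
E
```

```text
[ 0.60842456 -0.1181768   0.06497056] [-0.30470057  0.17755936  0.35438265]
```

View pics/w12.png

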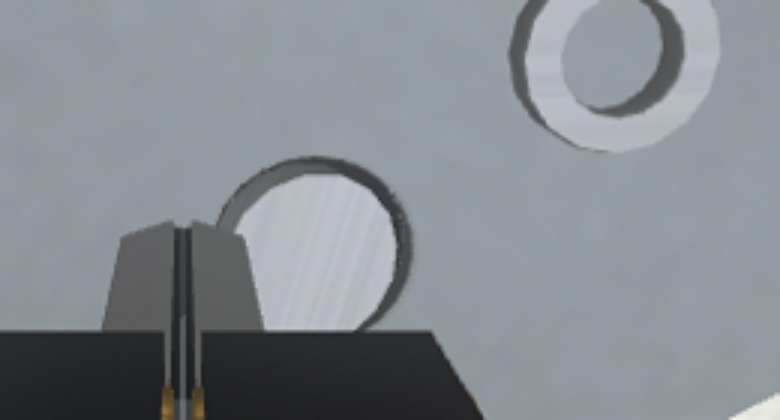

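Request:
step_arm(
  delta_pos=[
    [0,0.6,0],
    [0,1.2,0],
    [0,1.8,0],
    [0,2.4,0],
    [0,3,0],
  ],
  twist=[
    [0,0,0],
    [0,0,0],
    [0,0,0],
    [0,0,0],
    [0,0,0],
  ],
)

```text
clock: 11.18
eef_pos: [0.6101, -0.1156, 0.065]
orientation: [-0.0, 0.291, 0.957, 0.0]
contact_force: [-0.5, 0.4, 0.1]
opening: 0.0007
```

```bash
python3 - <<'E'
from meas import *
st=env.observe(); im,d=env.camera("wrist");print(st["eef_pos"],st["contact_force"])
cv2.imwrite("pics/w13.png",cv2.resize(im[160:300,220:480,::-1],None,fx=3,fy=3))
E
```

```text
[ 0.61011199 -0.11563189  0.0649656 ] [-0.47450741  0.38844969  0.14704785]
```

View pics/w13.png

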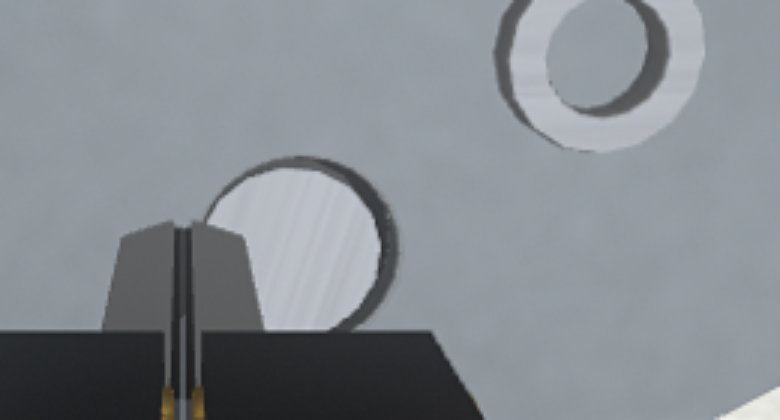

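The gap changed, so the disc seems to have dropped further. I'll back off and check.

Request:
step_arm(
  delta_pos=[
    [0,-4,0],
    [0,-10,-5],
    [0,-20,-25],
    [0,-30,-60],
    [0,-35,-90],
  ],
  twist=[
    [0,0,0],
    [0,0,0],
    [0,0,0],
    [0,0,0],
    [0,0,0],
  ],
)

```text
clock: 11.65
eef_pos: [0.5894, -0.1457, 0.1559]
orientation: [-0.001, 0.291, 0.957, -0.0]
contact_force: [0.8, -1.1, 1.0]
opening: 0.0005
```

Request:
step_arm(
  delta_pos=[
    [-25,10,-15],
    [-45,20,-15],
    [-55,20,-15],
    [-55,20,-15],
  ],
  twist=[
    [0,0,0],
    [0,0,0],
    [0,0,0],
    [0,0,0],
  ],
)

```text
clock: 11.98
eef_pos: [0.6486, -0.1602, 0.1709]
orientation: [0.001, 0.291, 0.957, -0.0]
contact_force: [-0.5, -0.4, -0.1]
opening: 0.0003
```

```bash
cat > chk.py <<'E'
import sys
from meas import *
tag=sys.argv[1]
st=env.observe(); im,d=env.camera("wrist");print(st["eef_pos"],st["contact_force"])
cv2.imwrite(f"pics/{tag}.png",im[:,:,::-1])
p,Rc,o=pose("wrist",st)
P=np.array([.6238,-.096,.06]); pc=Rc.T@(P-o)
px=cv2.projectPoints(pc.reshape(1,1,3),np.zeros(3),np.zeros(3),p["intrinsics"],p["dist_coeffs"])[0].ravel();print(px)
u0,v0=px.round().astype(int)
x0,y0=max(u0-45,0),max(v0-40,0)
cv2.imwrite(f"pics/{tag}c.png",cv2.resize(im[y0:v0+40,x0:u0+45,::-1],None,fx=7,fy=7,interpolation=cv2.INTER_CUBIC))
v,u=np.mgrid[0:420,0:560]; uv=np.c_[u.ravel(),v.ravel()].astype(float)
n=cv2.undistortPoints(uv.reshape(-1,1,2),p["intrinsics"],p["dist_coeffs"]).reshape(-1,2)
X=(np.c_[n,np.ones(len(n))]*d.ravel()[:,None])@Rc.T+o
r=np.hypot(*(X[:,:2]-P[:2]).T); ok=(d.ravel()>0)&(abs(X[:,2]-.06)<.02)
for nm,m in (("disc",(r<.014)&ok),("deck",(r>.028)&(r<.04)&ok)):
    A=np.c_[X[m,:2]-X[m,:2].mean(0),np.ones(m.sum())];print(nm,np.linalg.lstsq(A,X[m,2],rcond=None)[0].round(4),m.sum())
E
python3 chk.py w14
```

```text
[ 0.64861606 -0.1601932   0.17088732] [-0.46169981 -0.37456754 -0.13992799]
[322.47127699 147.99969542]
disc [-0.0022 -0.0001  0.0591] 701
deck [-0.0032  0.0023  0.0592] 2913
```

View pics/w14c.png

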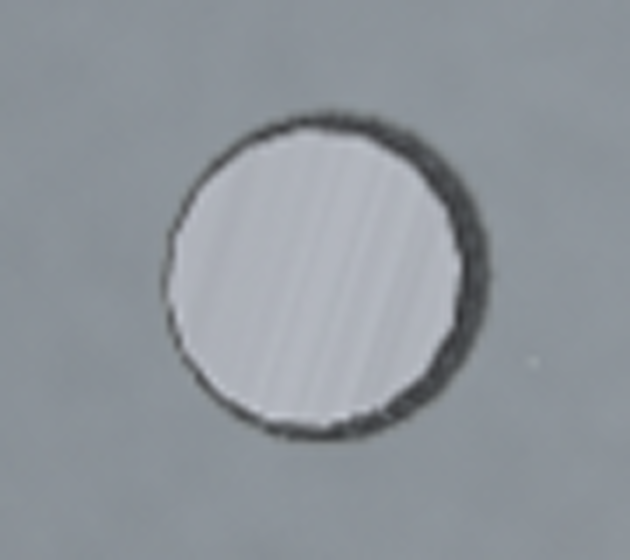

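View pics/w14.png

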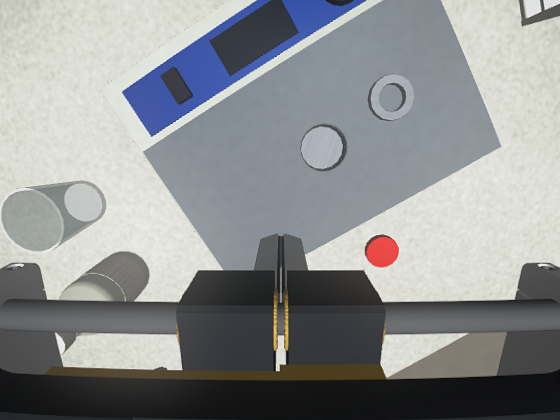

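The disc is now flush and level: its top and the deck both read 0.0591 m, with no relative tilt. Next is the key, at about (0.509,-0.004).

Request:
step_arm(
  delta_pos=[
    [35,9,0],
    [70,18,0],
    [105,27,0],
    [140,36,0],
    [175,45,0],
  ],
  twist=[
    [0,0,0],
    [0,0,0],
    [0,0,0],
    [0,0,0],
    [0,0,0],
  ],
)

```text
clock: 12.45
eef_pos: [0.5245, -0.0229, 0.1693]
orientation: [-0.001, 0.291, 0.957, -0.0]
contact_force: [0.0, 1.0, -0.5]
opening: 0.0006
```

Request:
step_arm(
  delta_pos=[
    [15,4,10],
    [28,7,40],
    [28,7,70],
    [28,7,85],
    [28,7,85],
  ],
  twist=[
    [0,0,0],
    [0,0,0],
    [0,0,0],
    [0,0,0],
    [0,0,0],
  ],
)

```text
clock: 12.87
eef_pos: [0.5032, -0.0016, 0.0809]
orientation: [-0.004, 0.291, 0.957, -0.0]
contact_force: [-0.3, 0.2, -0.7]
opening: 0.0003
```

```bash
python3 - <<'E'
from meas import *
st=env.observe(); im,d=env.camera("wrist");print(st["eef_pos"],st["contact_force"],tool(st,(509.2,-4),.066))
cv2.imwrite("pics/w15.png",im[:,:,::-1])
im,d=env.camera("scene");cv2.imwrite("pics/s15.png",cv2.resize(im[150:320,130:300,::-1],None,fx=3.5,fy=3.5))
E
```

```text
[ 0.50323944 -0.00160667  0.08091029] [-0.316534    0.22653571 -0.68167193] [-6.40328332  1.37049771 14.85573395]
```

View pics/w15.png

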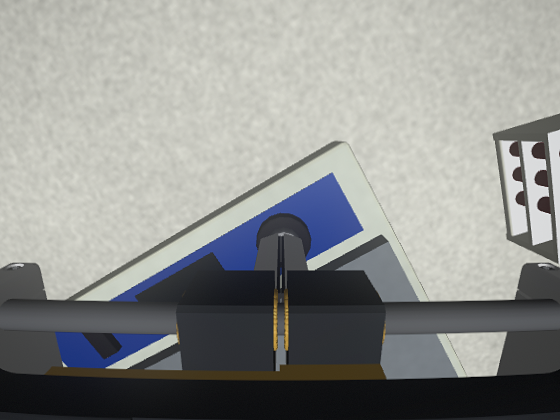

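View pics/s15.png

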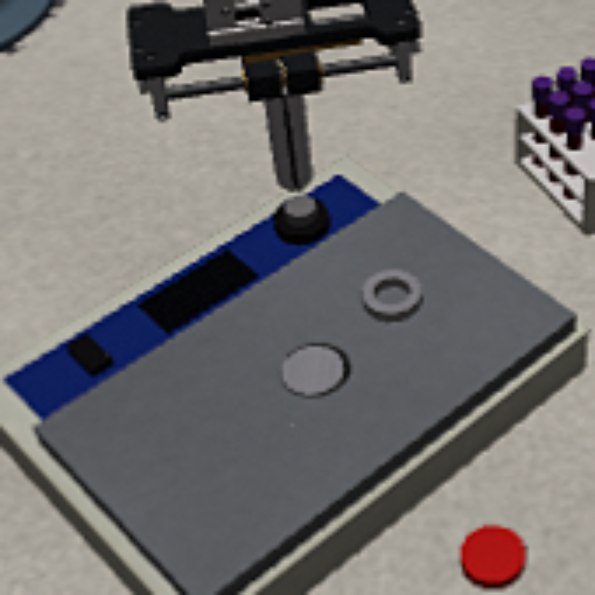

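Request:
step_arm(
  delta_pos=[
    [0,0,0],
    [0,0,0],
    [0,0,0],
  ],
  twist=[
    [0,0,0],
    [0,0,0],
    [0,0,0],
  ],
)

```text
clock: 13.22
eef_pos: [0.5087, -0.003, 0.0864]
orientation: [0.001, 0.291, 0.957, 0.0]
contact_force: [0.1, 0.2, 0.2]
opening: 0.0009
```

```bash
python3 - <<'E'
from meas import *
st=env.observe();print(st["eef_pos"],st["contact_force"],tool(st,(509.2,-4),.066),q2R(st["orientation"])[:,2])
E
```

```text
[ 0.50866143 -0.00299329  0.08637384] [0.05040298 0.18062444 0.1510304 ] [-0.95858608 -0.55560266 20.37570748] [ 2.51131885e-03 -5.74603499e-04 -9.99996682e-01]
```

Request:
step_arm(
  delta_pos=[
    [-0.9,-0.5,8],
    [-0.9,-0.5,15],
    [-0.9,-0.5,18],
    [-0.9,-0.5,19],
    [-0.9,-0.5,20],
  ],
  twist=[
    [0,0,0],
    [0,0,0],
    [0,0,0],
    [0,0,0],
    [0,0,0],
  ],
)

```text
clock: 13.63
eef_pos: [0.5076, -0.0035, 0.0645]
orientation: [-0.001, 0.291, 0.957, -0.0]
contact_force: [-1.7, -0.4, 1.6]
opening: 0.0005
```

Request:
step_arm(
  delta_pos=[
    [0,0,1],
    [0,0,2],
    [0,0,3],
    [0,0,4],
    [0,0,5],
  ],
  twist=[
    [0,0,0],
    [0,0,0],
    [0,0,0],
    [0,0,0],
    [0,0,0],
  ],
)

```text
clock: 14.05
eef_pos: [0.508, -0.0035, 0.0601]
orientation: [-0.0, 0.291, 0.957, -0.0]
contact_force: [-4.6, 0.4, 10.4]
opening: 0.0005
```

Upward force is 10 N against the 4 N spring, so the key has bottomed. I'll hold for a moment and then release.

Request:
step_arm(
  delta_pos=[
    [0,0,0.5],
    [0,0,0.5],
  ],
  twist=[
    [0,0,0],
    [0,0,0],
  ],
)

```text
clock: 14.22
eef_pos: [0.508, -0.0035, 0.0602]
orientation: [-0.0, 0.291, 0.957, -0.0]
contact_force: [-4.2, 1.2, 8.6]
opening: 0.0005
```

```bash
python3 - <<'E'
from meas import *
st=env.observe();print(st["eef_pos"],st["contact_force"])
im,d=env.camera("scene");cv2.imwrite("pics/s16.png",cv2.resize(im[180:290,160:300,::-1],None,fx=5,fy=5,interpolation=cv2.INTER_CUBIC))
E
```

```text
[ 0.50801754 -0.00353368  0.06016191] [-4.21647726  1.20533296  8.61314113]
```

View pics/s16.png

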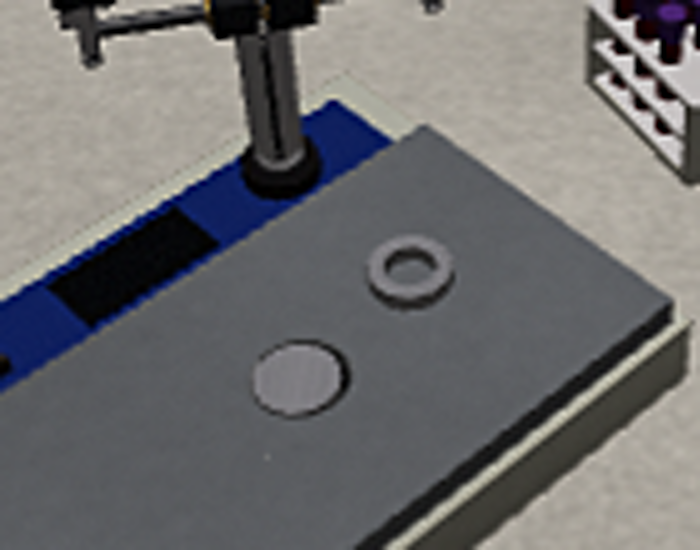

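Request:
step_arm(
  delta_pos=[
    [0,0,0.5],
    [0,0,1],
    [0,0,1],
  ],
  twist=[
    [0,0,0],
    [0,0,0],
    [0,0,0],
  ],
)

```text
clock: 14.52
eef_pos: [0.5081, -0.0035, 0.06]
orientation: [-0.001, 0.29, 0.957, -0.0]
contact_force: [-8.0, 1.3, 15.1]
opening: 0.0003
```

That is a stiff stop at z = 0.060, i.e. the full 6 mm of travel. Releasing.

Request:
step_arm(
  delta_pos=[
    [0,0,-4],
    [0,0,-12],
    [0,0,-30],
    [0,0,-60],
    [0,0,-90],
  ],
  twist=[
    [0,0,0],
    [0,0,0],
    [0,0,0],
    [0,0,0],
    [0,0,0],
  ],
)

```text
clock: 14.93
eef_pos: [0.5076, -0.0034, 0.1488]
orientation: [-0.001, 0.291, 0.957, 0.0]
contact_force: [0.3, -0.1, 0.3]
opening: 0.0004
```

Request:
step_arm(
  delta_pos=[
    [-30,0,-20],
    [-60,0,-30],
    [-90,0,-30],
    [-120,0,-30],
    [-120,0,-30],
  ],
  twist=[
    [0,0,0],
    [0,0,0],
    [0,0,0],
    [0,0,0],
    [0,0,0],
  ],
)

```text
clock: 15.35
eef_pos: [0.6112, -0.0732, 0.1788]
orientation: [0.002, 0.292, 0.956, -0.0]
contact_force: [-0.5, 1.2, 0.3]
opening: 0.0008
```

Request:
step_arm(
  delta_pos=[
    [0,0,0],
    [0,0,0],
    [0,0,0],
  ],
  twist=[
    [0,0,0],
    [0,0,0],
    [0,0,0],
  ],
)

```text
clock: 15.6
eef_pos: [0.6071, -0.0695, 0.1783]
orientation: [-0.0, 0.29, 0.957, 0.0]
contact_force: [0.1, -0.4, 1.0]
opening: 0.0004
```

```bash
python3 chk.py w17; python3 - <<'E'
from meas import *
im,d=env.camera("scene");cv2.imwrite("pics/s17.png",im[:,:,::-1])
E
```

```text
[ 0.60708427 -0.06954246  0.17829375] [ 0.13803705 -0.35274466  0.95908805]
[268.00678083 231.80061201]
disc [0.0086 0.0028 0.059 ] 396
deck [-0.0012  0.      0.059 ] 1695
```

View pics/w17.png

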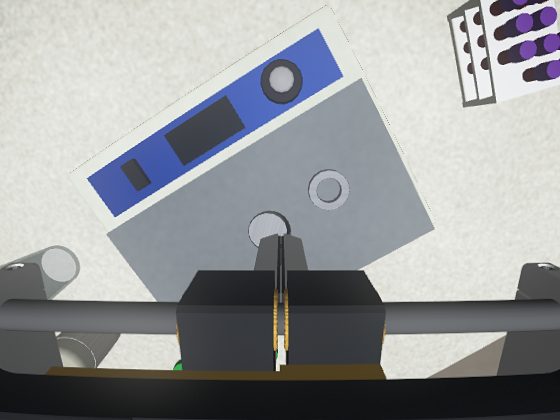

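View pics/s17.png

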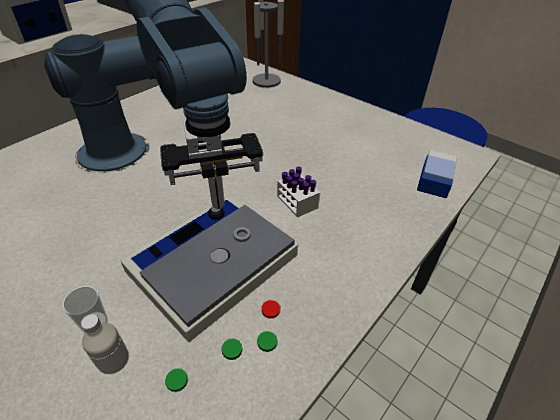

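```bash
python3 - <<'E'
from meas import *
st=env.observe(); im,d=env.camera("wrist")
c,a=fit(im,st,(329,189),.07,26,lambda g:g>165);print("ring",c,a)
p,Rc,o=pose("wrist",st)
for uv in [(282,79),(345,140)]:
    n=cv2.undistortPoints(np.array(uv,float).reshape(1,1,2),p["intrinsics"],p["dist_coeffs"]).ravel()
    z=np.median(d[uv[1]-2:uv[1]+3,uv[0]-2:uv[0]+3]);print(uv,Rc@(np.r_[n,1]*z)+o)
print(env.job_done(),env.observe()["clock"])
E
```

```text
ring [619.11816406 -21.49570465] [37.23926544 37.71242142]
(282, 79) [ 0.50988117 -0.00295721  0.06568202]
(345, 140) [0.58863429 0.01764866 0.05903043]
the job is handed in; nothing more can be done
the job is handed in; nothing more can be done
```

I nudged the solid disc into the well with closed fingers, pressed the start key fully down and let it come up, then handed the job in after about 16 s. No verdict was reported.

- **Disc:** The first push left it hung on the rim, tilted about 0.29 rad. A second gentle nudge from its high side dropped it flat. Before I pressed the key, its top read level with the deck (0.0591 m against 0.0592 m), with no measurable tilt. After the key press it still read flush, though the fingers partly hid it. I estimated how central it is from the picture only: the gap looked within the well's 2 mm clearance.
- **Key:** It was pressed only once the disc was seated. It reached a stiff stop at about 6 mm of travel, with 15 N at the last push. After release its top read about 0.066 m, so it is up.
- **Ring and bystanders:** The ring moved by less than 1 mm by measurement. The rack, bottle and beaker look unmoved in the scene view.
- **Arm:** It was clear of everything at hand-in.

One disagreement: the cameras put the deck about 1 mm lower than the stated 60 mm, which is within calibration error.

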